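# Draw a stop slide into line with a drift and drop its screw in

### The arm

A 6-joint arm with a two-finger parallel gripper is mounted at the origin on a cart in front of the work surface, level with it; the furniture and walls round the work are solid. World frame = base frame: x ahead of the robot, y to its left, z up, the work surface at z = 0. Lengths are in m, angles in rad, forces in N, time in s.
With the tool pointing down it reaches from about 0.375 to 0.825 m from the base axis. Payload 5.5 kg.
Tool frame: the origin (TCP) lies midway between the tips of the shut fingers; the grasp point (between the pads) lies 19 mm behind it; z points along the fingers, y is the line along which they close (so a half turn about z gives the same grasp; the last joint's range is limited). The gripper opens to 85 mm and grips with 20 to 120 N. Pads are 22 mm wide; open, the fingers measure 114 mm over their backs; the gripper's body (76 mm by 85 mm) begins 54 mm behind the grasp point. The pads swing forward as they close: fully open they stand 13 mm farther back than shut.
Start: joints at [1.245, 0.314, -0.047, 1.21, 0, 1.571], TCP at [0.192, 0.568, 0.231] pointing down, gripper open.
Joint ranges: [-2.67, 2.67], [-0.69, 1.73], [-1.03, 1.25], [-2.08, 2.16], [-1.42, 1.45], [-3.14, 3.14]. Speed limits (rad/s): [2.39, 2.39, 3.01, 3.14, 3.14, 3.14].

### API

Orientations are given as a unit quaternion [w, x, y, z].
In Python, from plant import state, viewer, ticket gives the robot as it stands.
- The arm moves only by the tool apply_moves, never from a script. Its argument "plan" is a list of rows, each a list of 7 numbers: the shift along the tool's x, y, z in cm, then the turn, a rotation vector about the tool's x, y, z in rad, then the finger opening in cm, from 0 to 8.54. In form: [[x, y, z, wx, wy, wz, hand], ...]. A call has 1 to 10 rows; each row shifts and turns the commanded pose from where the row before left it, along the tool's axes as they then stand; what a row does not reach is not made up. A row lasts 1/10 s, in which the tool goes at most 50 mm and 8.59 degrees, less where a joint would pass 70% of its speed; a pose out of reach is approached as far as the arm can. A call is refused whole if a number of a shift passes 5 or a number of a turn 0.15, either way. A call with a gripper value outside its range is refused whole. The fingers move at their own pace and stop on an object; "grip_force" is the grip in N (left out, the last holds). Time passes only in rows, so rows that do not move let the fingers close. It gives the time, the measured TCP pose, the force, the opening and the grip force at its end, in the units of the state.
- state(): the state, without advancing time (a new reading comes with each control period).
- viewer.capture(name): name is "side" or "top" or "wrist"; returns (picture, depth): 420x560x3 uint8, red, green, blue; 420x560 float32, m along the optical axis (not along the pixel's ray), 0 where there is no reading.
- viewer.get_calibration(name): a dict with "fov_y" (degrees; the focal length in pixels is half the picture's height over the tangent of half this angle, whatever the lens; pixels are square), "cx", "cy" (the principal point, pixels), "dist_coeffs" ([k1, k2, p1, p2, k3] as OpenCV has them; the pictures are not rectified), "pose" (4x4, takes a point from camera to world coordinates). Camera axes: x right, y up, looking along -z (the intrinsics and any distortion apply to the point x, -y, -z); pixel columns grow to the right and rows downward; lengths in m; the calibration is good to about 2 mm. A picture is of the moment at which its call begins: read the wrist's pose just before it. get_calibration takes no time and is no camera call; for the wrist camera it gives the pose at the moment of the call.
- ticket.job_done(): hands the job in; it is judged then, once.
The state is a dict: "clock": time; "joints": joint angles; "dq": joint speeds; "tau": joint torques, N m; "ee_pos": TCP position; "orientation": TCP orientation; "ft_force": force on the tool from outside, world axes, zero at the start; "moment": the same for the moment, N m; "finger_gap": finger opening in m; "grip_force": force on a finger pad.
Only numpy, scipy, OpenCV 4.12 (cv2) and the standard library are available. Lean on these libraries where they do the work, as an engineer would, in place of code of your own. Each camera call takes 0.05 s, during which the arm holds its last target. There are 200 camera calls.

### The job

The stop slide on the perforated rail has stuck between two of the rail's holes. Ease the tapered drift down through the slide's open-end hole, feeling for a rail hole beneath and giving way sideways rather than forcing it (about 15 N of push is enough; stay well under 35 N), until its shoulder sits flat on the slide and the holes are in line. Then put the loose cap screw fully home in the slide's other hole, leaving the drift standing and the spanner, tape measure and calliper where they lie.

Things in the scene. Friction and masses are not known exactly. Their poses are not given: they have to be found in the camera images.
- drift_hole (a point): centre of the top mouth of the 26 mm through hole near the open end of the stop slide (steel flat bar 220 x 60 x 10 mm, top 90 mm above the bench). z up; y runs along the slide towards its upright stop. At the start the rail's web between two holes lies under this hole: the next rail hole is centred 11.5 to 17 mm off, along +y or -y. Not measured: seen as a crescent from above, or felt
- screw_hole (a point): centre of the top mouth of the slide's other 26 mm through hole, 102 mm from drift_hole along +y; same axes. It has a rail hole under it whenever drift_hole has. The slide's upright stop (60 wide, 12 thick, 45 mm high above the slide) begins 49 mm beyond it along +y
- stop_top (a point): middle of the top edge of the slide's upright stop, 55 mm beyond screw_hole along +y and 45 mm above it. The slide moves only along y, against about 5 N of friction, and stays where it is left. It lies on a heavy fixed hollow rail of grey steel, 310 long, 80 wide, 80 mm high, between guide bars lower than itself. The rail's top wall, 6 mm thick, has 26 mm holes every 34 mm; below it 68 mm are hollow
- drift_head (a point): middle of the head of the loose tapered drift (about 0.5 kg) that stands nose down in the rack; z up along its axis. Head: dark round bar, 34 mm diameter, 45 mm tall: top 22.5 mm above, flat shoulder 22.5 mm below this point. Under the shoulder a bright shank 25 mm in diameter, 18 mm long, then a taper 60 mm long to the 5 mm rounded nose (78 mm shoulder to nose)
- drift: the same drift, origin at its nose, z up along its axis
- screw_head (a point): middle of the head of the loose dark socket cap screw (0.28 kg) that hangs by its head in the rack; z up along its axis. Head 36 mm in diameter, 24 mm tall: top 12 mm above, underside 12 mm below this point. Shank 24 mm in diameter, 34 mm long, end chamfered
- screw: the same cap screw, origin at the end of its shank, z up along its axis
- rack: dark steel stand, fixed, 170 x 60 mm (226 mm long over its feet), top 90 mm above the bench; origin on the bench under its centre. Three 28 mm holes in a row along its x, 55 mm apart: the drift hangs in one outer hole, the screw in the other, either way round; the middle one is empty
- spanner_17: combination spanner, 218 mm long, 9 mm high, lying on the bench beyond the rail; a bystander
- tape_measure: yellow tape measure, 64 x 79 x 32 mm, on the bench beyond the rack; a bystander
- calliper: vernier calliper, 216 mm long, 11 mm high, lying on the bench in front of the rail; a bystander
Mind the look-alikes: they are no part of the job. What is shaped like the screw but turquoise is not meant. What is shaped like the drift but turquoise is not meant.

How it is judged:
By the outcome, as a careful person would: the job done as asked, in the order asked, and still so for the second after the job is handed in, with the robot touching nothing.
It also fails if it takes over 72 s, if anything falls off the work surface, if the arm or the gripper's body presses on something with over 40 N, if the wrist force passes 120 N, or if a joint passes its speed limit or range.

## Working session

There is one attempt and no reset: what is moved stays moved. The work goes in short steps, Python scripts to look and compute and a tool call to move; the robot and the scene stay as the last step left them, time stands still between calls to the robot, and variables do not carry over. Pictures are saved under pics/ and viewed, at most 10 in all, crops included, and the job is handed in when it is done.

Besides the shell and the picture viewer there is one more tool, called after ">>>" as name(argument=value, ...), one argument or row to a line, values as JSON. apply_moves: Moves the arm, as the interface text tells. Its arguments: {"type":"object","properties":{"plan":{"type":"array","items":{"type":"array","items":{"type":"number"}}},"grip_force":{"type":"number"}},"required":["plan"]}

```bash
mkdir -p pics; cat > h.py <<'E'
import numpy as np, cv2
from plant import state, viewer, ticket
def K(c,shape=(420,560)):
    f=shape[0]/2/np.tan(np.radians(c['fov_y'])/2)
    return np.array([[f,0,c['cx']],[0,f,c['cy']],[0,0,1.]])
def cap(n):
    c=viewer.get_calibration(n); p,d=viewer.capture(n); np.savez(f'{n}.npz',p=p,d=d,pose=c['pose'],K=K(c),dist=c['dist_coeffs']); return p,d,c
def load(n): return np.load(f'{n}.npz')
def rays(L,uv):
    q=cv2.undistortPoints(np.array(uv,float).reshape(-1,1,2),L['K'],L['dist']).reshape(-1,2)
    return np.c_[q[:,0],-q[:,1],-np.ones(len(q))]
def w(L,uv,z=None):
    r=rays(L,uv); P=L['pose']; o=P[:3,3]; v=r@P[:3,:3].T
    if z is None:
        s=np.array([L['d'][int(round(b)),int(round(a))] for a,b in uv])
    else: s=(z-o[2])/v[:,2]
    return o+v*s[:,None]
def cloud(L):
    h,wd=L['d'].shape; u,v=np.meshgrid(np.arange(wd),np.arange(h))
    r=rays(L,np.c_[u.ravel(),v.ravel()])*L['d'].reshape(-1,1)
    return (r@L['pose'][:3,:3].T+L['pose'][:3,3]).reshape(h,wd,3)
E
python3 - <<'E'
from h import *
for n in('top','side'):
    p,d,c=cap(n); cv2.imwrite(f'pics/{n}0.png',p[:,:,::-1]); print(c)
print(state())
E
```

```text
{'fov_y': 54.65727088259822, 'cx': 283.1129455248862, 'cy': 208.17257924112633, 'dist_coeffs': array([0.01724944, 0.        , 0.        , 0.        , 0.        ]), 'pose': array([[ 8.86297367e-04,  9.80491140e-01, -1.96561285e-01,
         3.71632321e-01],
       [-9.99946524e-01,  2.89425336e-03,  9.92840378e-03,
        -7.85508762e-02],
       [ 1.03036101e-02,  1.96541974e-01,  9.80441272e-01,
         1.05221637e+00],
       [ 0.00000000e+00,  0.00000000e+00,  0.00000000e+00,
         1.00000000e+00]])}
{'fov_y': 50.77749876007793, 'cx': 278.2735867644767, 'cy': 211.393253986723, 'dist_coeffs': array([-0.11349741,  0.        ,  0.        ,  0.        ,  0.        ]), 'pose': array([[ 0.9564252 ,  0.12821945, -0.26231777,  0.27797751],
       [-0.29158184,  0.46619038, -0.83525239, -0.90275821],
       [ 0.01519442,  0.87534353,  0.48326269,  0.57680144],
       [ 0.        ,  0.        ,  0.        ,  1.        ]])}
{'clock': 0.1, 'joints': array([ 1.24499431e+00,  3.14175130e-01, -4.79856249e-02,  1.21020253e+00,
       -2.89804292e-05,  1.57079565e+00]), 'dq': array([-2.46021112e-04, -1.57184409e-03,  1.20032420e-03,  6.39305859e-05,
        1.68043990e-04, -4.51648166e-04]), 'tau': array([-1.04070910e-03, -5.40766919e+01,  3.40540695e+01,  1.11979755e-02,
        8.33748550e-05, -1.62238615e-05]), 'ee_pos': array([0.19188172, 0.5679345 , 0.23050604]), 'orientation': array([-1.12767937e-04,  1.62181094e-01,  9.86760700e-01, -7.75458058e-04]), 'ft_force': array([-0.04776089, -0.00960426,  0.75896832]), 'moment': array([-0.0179628 , -0.07803084,  0.01431473]), 'grip_force': 0.0, 'finger_gap': 0.08537170318881893}
```

View pics/top0.png

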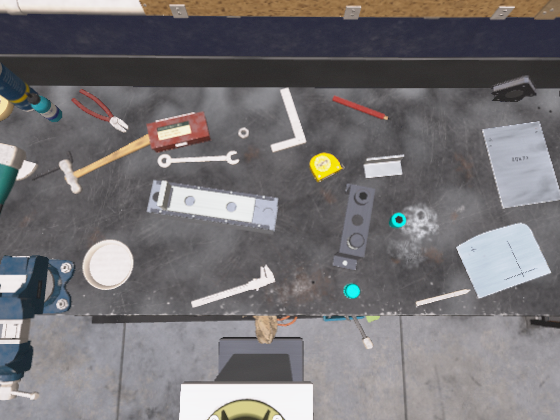

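View pics/side0.png

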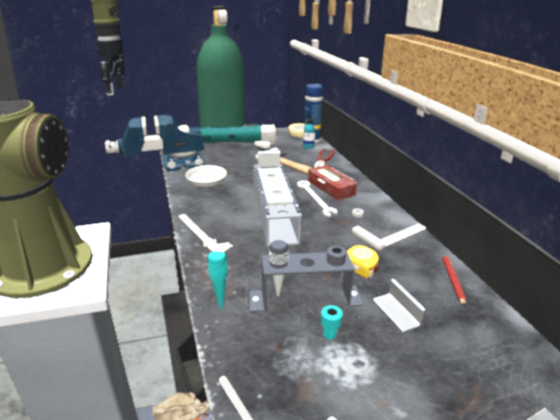

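The top view shows the slide's holes at (190,201) and (231,207), with the upright stop at (162,195). The rack holds dark heads at (363,196) and (356,240). The turquoise decoys are at (399,220) and (352,291). In the side view, the part at (279,255) has a bright taper below the plate, so it is the drift. The part at (337,256) is the dark socket-head screw. I'll confirm both in one enlarged crop.

```bash
python3 - <<'E'
from h import *
L=load('top'); S=load('side')
a=cv2.resize(L['p'][170:280,140:290],None,fx=4,fy=4,interpolation=3)[:, :, ::-1][:300*2]
a=cv2.resize(L['p'][175:250,145:285],(800,300),interpolation=2)
b=cv2.resize(L['p'][180:270,325:415],(300,300),interpolation=2)
c=cv2.resize(S['p'][235:310,245:370],(500,300),interpolation=2)
cv2.imwrite('pics/c1.png',np.vstack([a,np.hstack([b,c])])[:,:,::-1])
for n,Q in(('top',L),('side',S)):
    C=cloud(Q); z=C[...,2]
    for nm,lo,hi,ys in(('drift?',.125,.142,(-.35,-.1)),('screw?',.105,.121,(-.35,-.1)),('rack',.085,.094,(-.4,-.1)),('stop',.128,.142,(0,.3)),('slide',.086,.094,(0,.3))):
        m=(z>lo)&(z<hi)&(C[...,1]>ys[0])&(C[...,1]<ys[1])&(C[...,0]>.35)&(C[...,0]<.75)
        if m.sum()<5: print(n,nm,m.sum());continue
        P=C[m]; r=cv2.minAreaRect((P[:,:2]*1000).astype(np.float32)); print(n,nm,m.sum(),P.mean(0).round(4),np.round(r[0],1),np.round(r[1],1),round(r[2],1))
E
```

```text
top drift? 195 [ 0.473  -0.2538  0.1338] [ 429.2 -248.4] [ 34.  140.8] 82.2
top screw? 265 [ 0.5336 -0.2661  0.1151] [ 480.8 -258.3] [ 40.  257.4] 81.3
top rack 1205 [ 0.5323 -0.2644  0.0906] [ 489.1 -257.2] [ 60.6 267. ] 78.7
top stop 151 [0.5893 0.1929 0.1345] [589.6 193.4] [12.6 59.6] 81.7
top slide 2286 [0.5752 0.0985 0.0899] [578.5 111.5] [235.5  79.5] 81.8
side drift? 200 [ 0.4818 -0.2598  0.1322] [ 482.8 -256.5] [30.5 31.9] 49.9
side screw? 551 [ 0.4812 -0.2653  0.1133] [ 480.9 -259.2] [ 36.1 258.9] 80.7
side rack 1380 [ 0.5232 -0.2709  0.0892] [ 488.4 -254.9] [ 64.1 271.2] 78.1
side stop 81 [0.5911 0.1905 0.1324] [590.9 191.7] [15.  58.6] 81.1
side slide 927 [0.5759 0.0946 0.0889] [579.4 108.6] [229.1  79.2] 81.7
```

View pics/c1.png

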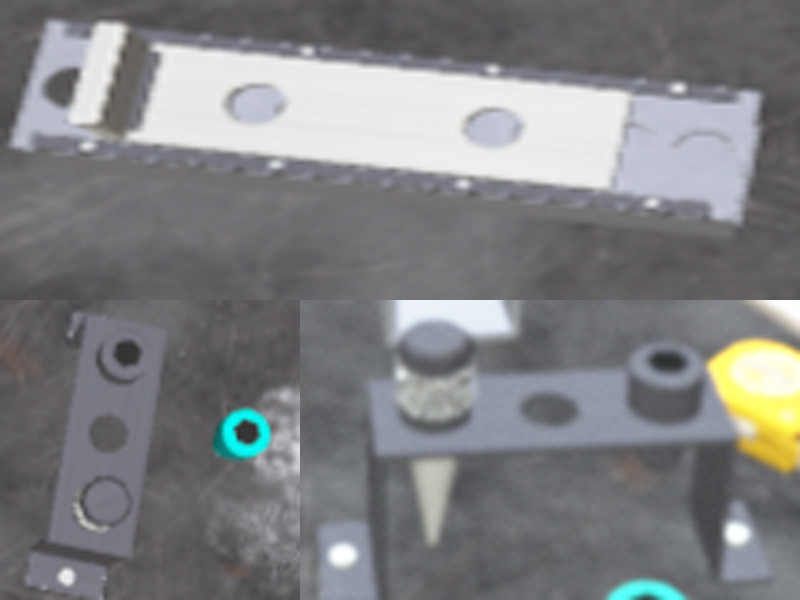

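The crop confirms it. The drift is the rack's near-end part: knurled dark head, bright taper, top-view pixel (357,240). The screw is the rack's far-end part: dark, socketed, (362,196). The turquoise parts stand outside the rack. The dark crescent in the slide hole is on its left (+y).

```bash
python3 - <<'E'
from h import *
from scipy.spatial.transform import Rotation as R
L=load('top')
print('screwhole,drifthole',w(L,[(190,200.8),(231.3,206.8)],.09).round(4))
print('railhole',w(L,[(268,212)],.08).round(4))
print('drift',w(L,[(356.8,240.3)],.135).round(4),'screw',w(L,[(362,197)],.114).round(4),'mid',w(L,[(357.4,220)],.09).round(4))
s=state(); q=s['orientation']; T=np.eye(4);T[:3,:3]=R.from_quat(np.r_[q[1:],q[0]]).as_matrix();T[:3,3]=s['ee_pos']
print(T.round(3)); print((np.linalg.inv(T)@viewer.get_calibration('wrist')['pose']).round(3), viewer.get_calibration('wrist')['fov_y'])
E
```

```text
screwhole,drifthole [[0.582  0.1367 0.09  ]
 [0.5675 0.0367 0.09  ]]
railhole [[ 0.5569 -0.0516  0.08  ]]
drift [[ 0.4817 -0.2551  0.135 ]] screw [[ 0.5873 -0.2751  0.114 ]] mid [[ 0.5361 -0.2669  0.09  ]]
[[-0.947  0.32  -0.     0.192]
 [ 0.32   0.947 -0.001  0.568]
 [-0.    -0.002 -1.     0.231]
 [ 0.     0.     0.     1.   ]]
[[ 0.     0.963  0.271  0.069]
 [ 1.    -0.    -0.     0.001]
 [-0.     0.271 -0.963 -0.144]
 [ 0.     0.     0.     1.   ]] 68.1398458848181
```

```bash
cat >> h.py <<'E'
from scipy.spatial.transform import Rotation as R
def tool():
    s=state(); q=s['orientation']; return np.array(s['ee_pos']),R.from_quat(np.r_[q[1:],q[0]]).as_matrix()
def Rt(deg):
    a=np.radians(deg); y=np.array([np.cos(a),np.sin(a),0]); z=np.array([0,0,-1.]); return np.c_[np.cross(y,z),y,z]
def plan(pos,deg,N,hand,p0=None,R0=None):
    if p0 is None: p0,R0=tool()
    rv=R.from_matrix(R0.T@Rt(deg)).as_rotvec()/N; d=(np.array(pos)-p0)/N; out=[]; Rc=R0
    for i in range(N):
        out.append([round(float(v),2) for v in Rc.T@d*100]+[round(float(v),3) for v in rv]+[hand]); Rc=Rc@R.from_rotvec(rv).as_matrix()
    print(str(out).replace(' ',''))
U=np.array([.143,.990,0]); YAW=-8.3
E
python3 - <<'E'
from h import *
p,r=tool()
plan([.192,.568,.30],np.degrees(np.arctan2(r[1,1],r[0,1])),2,8.5)
plan([.56,.03,.29],YAW,17,8.5,np.array([.192,.568,.30]),r)
E
```

```text
[[-0.0,-0.0,-3.47,-0.001,0.0,0.0,8.5],[-0.0,0.0,-3.47,-0.001,0.0,0.0,8.5]]
[[-3.06,-2.31,0.06,-0.0,0.0,0.082,8.5],[-3.24,-2.05,0.06,-0.0,0.0,0.082,8.5],[-3.4,-1.78,0.06,-0.0,0.0,0.082,8.5],[-3.53,-1.49,0.06,-0.0,0.0,0.082,8.5],[-3.64,-1.2,0.06,-0.0,0.0,0.082,8.5],[-3.73,-0.9,0.06,-0.0,0.0,0.082,8.5],[-3.79,-0.59,0.06,-0.0,0.0,0.082,8.5],[-3.82,-0.28,0.06,-0.0,0.0,0.082,8.5],[-3.83,0.03,0.06,-0.0,0.0,0.082,8.5],[-3.82,0.35,0.06,-0.0,0.0,0.082,8.5],[-3.78,0.66,0.06,-0.0,0.0,0.082,8.5],[-3.71,0.96,0.06,-0.0,0.0,0.082,8.5],[-3.62,1.26,0.06,-0.0,0.0,0.082,8.5],[-3.5,1.56,0.06,-0.0,0.0,0.082,8.5],[-3.37,1.84,0.06,-0.0,0.0,0.082,8.5],[-3.2,2.11,0.06,-0.0,0.0,0.082,8.5],[-3.02,2.36,0.06,-0.0,0.0,0.082,8.5]]
```

>>> apply_moves(
  plan=[
    [0,0,-3.5,0,0,0,8.5],
    [0,0,-3.5,0,0,0,8.5],
    [-3.06,-2.31,0.06,0,0,0.082,8.5],
    [-3.24,-2.05,0.06,0,0,0.082,8.5],
    [-3.4,-1.78,0.06,0,0,0.082,8.5],
    [-3.53,-1.49,0.06,0,0,0.082,8.5],
    [-3.64,-1.2,0.06,0,0,0.082,8.5],
    [-3.73,-0.9,0.06,0,0,0.082,8.5],
    [-3.79,-0.59,0.06,0,0,0.082,8.5],
    [-3.82,-0.28,0.06,0,0,0.082,8.5],
  ],
)

```text
clock: 1.1
ee_pos: [0.3653, 0.3135, 0.2962]
orientation: [-0.0, 0.473, 0.881, -0.0]
ft_force: [0.1, 0.4, -0.8]
finger_gap: 0.0852
grip_force: 0.0
```

>>> apply_moves(
  plan=[
    [-3.83,0.03,0.06,0,0,0.082,8.5],
    [-3.82,0.35,0.06,0,0,0.082,8.5],
    [-3.78,0.66,0.06,0,0,0.082,8.5],
    [-3.71,0.96,0.06,0,0,0.082,8.5],
    [-3.62,1.26,0.06,0,0,0.082,8.5],
    [-3.5,1.56,0.06,0,0,0.082,8.5],
    [-3.37,1.84,0.06,0,0,0.082,8.5],
    [-3.2,2.11,0.06,0,0,0.082,8.5],
    [-3.02,2.36,0.06,0,0,0.082,8.5],
    [0,0,0,0,0,0,8.5],
  ],
)

```text
clock: 2.1
ee_pos: [0.5606, 0.0262, 0.29]
orientation: [0.0, 0.76, 0.65, -0.001]
ft_force: [0.1, 0.3, 0.0]
finger_gap: 0.085
grip_force: 0.0
```

```bash
python3 - <<'E'
from h import *
p,d,c=cap('wrist'); cv2.imwrite('pics/w1.png',p[:,:,::-1]); print(tool(),state()['joints'])
E
```

```text
(array([0.55932328, 0.02800018, 0.29015656]), array([[ 1.51437837e-01,  9.88465715e-01, -1.45302703e-03],
       [ 9.88466746e-01, -1.51438069e-01, -5.01322744e-05],
       [-2.69597642e-04, -1.42867698e-03, -9.99998943e-01]])) [ 5.00057303e-02  2.22575132e-01 -3.34516834e-02  1.31622323e+00
  2.25597919e-05  1.77282496e+00]
```

View pics/w1.png

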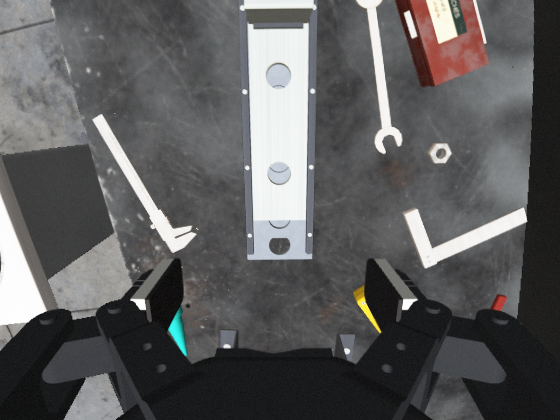

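```bash
python3 - <<'E'
from h import *
L=load('wrist'); p=L['p']
a=np.hstack([cv2.resize(p[55:105,250:310],(400,333),interpolation=2),cv2.resize(p[150:200,250:310],(400,333),interpolation=2)])
b=cv2.resize(p[205:265,240:320],(356,267),interpolation=2); b=np.hstack([b,np.zeros((267,444,3),np.uint8)])
cv2.imwrite('pics/w1c.png',np.vstack([a,b])[:,:,::-1])
C=cloud(L)
for c in(278,279,280):
  print(c,[(r,*(C[r,c,1:]*1000).round(0)) for r in list(range(156,190,2))+list(range(210,262,3))])
E
```

```text
278 [(156, np.float64(59.0), np.float64(92.0)), (158, np.float64(56.0), np.float64(90.0)), (160, np.float64(54.0), np.float64(92.0)), (162, np.float64(41.0), np.float64(7.0)), (164, np.float64(39.0), np.float64(8.0)), (166, np.float64(36.0), np.float64(7.0)), (168, np.float64(33.0), np.float64(8.0)), (170, np.float64(31.0), np.float64(8.0)), (172, np.float64(39.0), np.float64(79.0)), (174, np.float64(37.0), np.float64(82.0)), (176, np.float64(35.0), np.float64(81.0)), (178, np.float64(32.0), np.float64(80.0)), (180, np.float64(17.0), np.float64(7.0)), (182, np.float64(14.0), np.float64(6.0)), (184, np.float64(26.0), np.float64(85.0)), (186, np.float64(25.0), np.float64(91.0)), (188, np.float64(23.0), np.float64(93.0)), (210, np.float64(-2.0), np.float64(92.0)), (213, np.float64(-6.0), np.float64(91.0)), (216, np.float64(-9.0), np.float64(93.0)), (219, np.float64(-13.0), np.float64(91.0)), (222, np.float64(-44.0), np.float64(7.0)), (225, np.float64(-49.0), np.float64(7.0)), (228, np.float64(-28.0), np.float64(79.0)), (231, np.float64(-31.0), np.float64(81.0)), (234, np.float64(-35.0),
[... 2731 characters left out ...]
0)), (216, np.float64(-10.0), np.float64(91.0)), (219, np.float64(-14.0), np.float64(91.0)), (222, np.float64(-45.0), np.float64(7.0)), (225, np.float64(-49.0), np.float64(8.0)), (228, np.float64(-28.0), np.float64(79.0)), (231, np.float64(-31.0), np.float64(82.0)), (234, np.float64(-36.0), np.float64(80.0)), (237, np.float64(-67.0), np.float64(8.0)), (240, np.float64(-75.0), np.float64(0.0)), (243, np.float64(-78.0), np.float64(2.0)), (246, np.float64(-84.0), np.float64(1.0)), (249, np.float64(-89.0), np.float64(1.0)), (252, np.float64(-94.0), np.float64(0.0)), (255, np.float64(-62.0), np.float64(82.0)), (258, np.float64(-67.0), np.float64(80.0)), (261, np.float64(-108.0), np.float64(2.0))]
```

View pics/w1c.png

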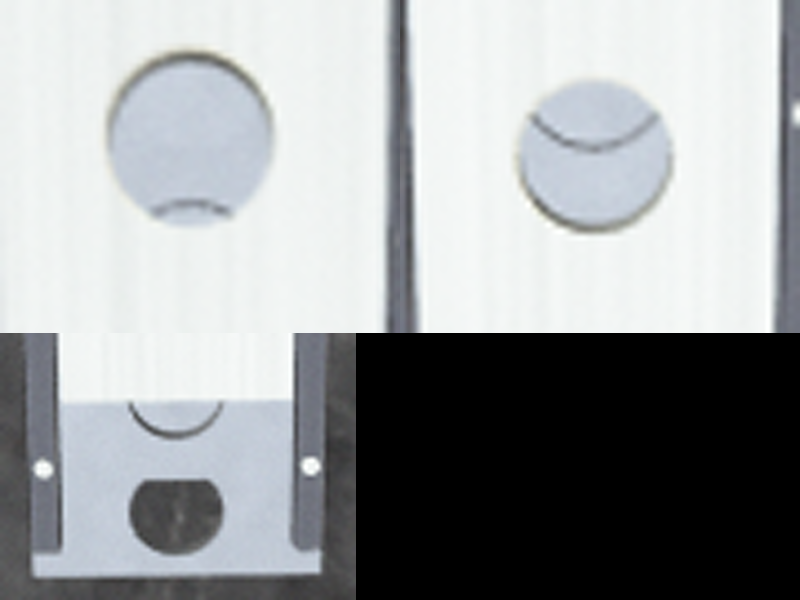

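```bash
python3 - <<'E'
from h import *
L=load('wrist')
dh,sh=w(L,[(250+195/6.667,150+156/6.667),(250+191/6.667,55+139/6.667)],.09)   # centres of slide holes
e=w(L,[(250+193/6.667,150+151/6.667)],.08)[0]
e2=w(L,[(240+176/4.45,205+105/4.45)],.08)[0]
e3=w(L,[(240+176/4.45,205+223/4.45)],.08)[0]
t=w(L,[(250+191/6.667,55+201/6.667)],.08)[0]
print('dh',dh,'sh',sh,'dist',np.linalg.norm(sh-dh), 'dir',np.degrees(np.arctan2(*(sh-dh)[[1,0]])))
f=lambda x:((x-dh)@U*1000).round(1)
print('edge(-y) of rail holes rel dh along u',f(e),f(e2),f(e3),'screw hole web edge (+y of next) ',f(t))
E
```

```text
dh [0.56918378 0.0390434  0.09      ] sh [0.58380778 0.13997415 0.09      ] dist 0.10198469284777263 dir 81.75570633700218
edge(-y) of rail holes rel dh along u -0.7 -68.6 -103.3 screw hole web edge (+y of next)  93.9
```

The drift-hole crescent is on its +y side, at the top of the crop. The web edge lies about 0.7 mm to -y of the hole's centre, so the rail hole is about 12.3 mm off along +y. Next I'll look at the rack from above.

>>> apply_moves(
  plan=[
    [-3,0.2,0,0,0,0,8.5],
    [-4.5,0.2,0,0,0,0,8.5],
    [-4.5,0.3,0.5,0,0,0,8.5],
    [-4.5,0.2,0.5,0,0,0,8.5],
    [-4.5,0.2,0.5,0,0,0,8.5],
    [-4.5,0.2,0.5,0,0,0,8.5],
    [-4,0.2,0.5,0,0,0,8.5],
    [-2,0.2,0.5,0,0,0,8.5],
    [0,0,0,0,0,0,8.5],
  ],
)

```text
clock: 3.05
ee_pos: [0.528, -0.2854, 0.2599]
orientation: [-0.001, 0.758, 0.652, -0.0]
ft_force: [-0.0, 0.5, -0.0]
finger_gap: 0.0848
grip_force: 0.0
```

```bash
python3 - <<'E'
from h import *
p,d,c=cap('wrist'); cv2.imwrite('pics/w2.png',p[:,:,::-1]); print(tool())
L=load('wrist');C=cloud(L);z=C[...,2]
for lo,hi in((.128,.142),(.108,.121),(.086,.095)):
    m=((z>lo)&(z<hi)&(np.arange(420)[:,None]<330)).astype(np.uint8); n,lab,st,ce=cv2.connectedComponentsWithStats(m)
    for i in range(1,n):
        if st[i,4]>150:
            P=C[lab==i]; (c0,r0)=cv2.minEnclosingCircle((P[:,:2]*1000).astype(np.float32)); print(lo,st[i],P.mean(0).round(4),np.round(c0,1),round(r0,1))
E
```

```text
(array([ 0.52835585, -0.28397093,  0.26044552]), array([[ 0.14894274,  0.98884511, -0.00118676],
       [ 0.98884519, -0.14894118,  0.00131132],
       [ 0.00111993, -0.00136884, -0.99999844]]))
0.128 [ 199  155   39   39 1180] [ 0.4842 -0.2526  0.1355] [ 483.4 -253.2] 17.2
0.108 [ 319  158   39   38 1164] [ 0.5909 -0.2742  0.1151] [ 591.4 -275.1] 18.2
0.086 [ 195  136  172   68 6749] [ 0.5385 -0.2619  0.0913] [ 537.3 -263.9] 89.9
```

View pics/w2.png

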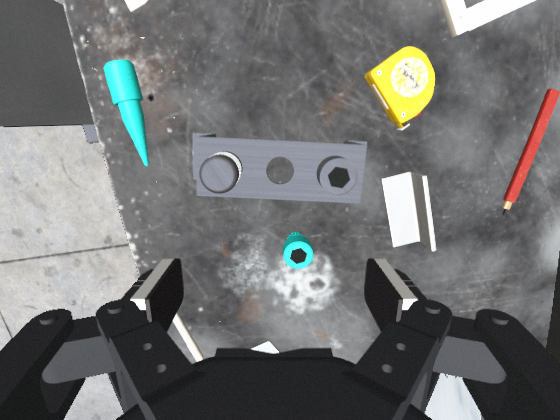

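The wrist view shows the drift head at (220,174), the screw head at (338,176) and the empty middle hole at (280,171). Both turquoise decoys stand clear of the rack. I'll grasp the drift now.

>>> apply_moves(
  plan=[
    [0.8,-1.7,0,0,0,0,6.5],
    [0.8,-1.7,0,0,0,0,6.5],
    [0.8,-1.5,1,0,0,0,6.5],
    [0,0,4,0,0,0,6.5],
    [0,0,4,0,0,0,6.5],
    [0,0,4,0,0,0,6.5],
    [0,0,2,0,0,0,6.5],
    [0,0,1,0,0,0,6.5],
    [0,0,0,0,0,0,6.5],
  ],
)

```text
clock: 4.0
ee_pos: [0.4836, -0.2515, 0.1004]
orientation: [-0.001, 0.757, 0.653, -0.0]
ft_force: [0.7, -0.1, 0.2]
finger_gap: 0.065
grip_force: 0.0
```

>>> apply_moves(
  plan=[
    [0,0,0,0,0,0,3.0],
    [0,0,0,0,0,0,3.0],
    [0,0,0,0,0,0,3.0],
    [0,0,0,0,0,0,3.0],
    [0,0,0,0,0,0,3.0],
  ],
  grip_force=70,
)

```text
clock: 4.5
ee_pos: [0.4847, -0.2536, 0.1031]
orientation: [0.001, 0.758, 0.652, 0.0]
ft_force: [-2.4, 2.9, 6.9]
finger_gap: 0.0322
grip_force: 69.0
```

>>> apply_moves(
  plan=[
    [0,0,-1,0,0,0,3.0],
    [0,0,-3,0,0,0,3.0],
    [0,0,-3,0,0,0,3.0],
    [0,0,-3,0,0,0,3.0],
    [0,0,-2,0,0,0,3.0],
    [0,0,0,0,0,0,3.0],
    [0,0,0,0,0,0,3.0],
  ],
)

```text
clock: 5.2
ee_pos: [0.484, -0.2534, 0.221]
orientation: [0.0, 0.758, 0.652, 0.0]
ft_force: [-0.3, -0.3, -4.8]
finger_gap: 0.0322
grip_force: 70.8
```

```bash
python3 - <<'E'
from h import *
p,d,c=cap('wrist'); q,_,_=cap('side'); print(tool(),state()['ft_force'],state()['finger_gap'])
L=load('side')
uv=cv2.projectPoints((np.array([tool()[0]])-L['pose'][:3,3])@L['pose'][:3,:3]*[1,-1,-1],np.zeros(3),np.zeros(3),L['K'],L['dist'])[0].ravel().astype(int); print(uv)
x,y=np.clip(uv,100,[460,320]); a=cv2.resize(q[y-75:y+75,x-50:x+50],(400,600),interpolation=2)
b=cv2.resize(p[190:390,210:343],(400,600),interpolation=2)
cv2.imwrite('pics/g1.png',np.hstack([a,b])[:,:,::-1])
for i in range(6): print(np.array(state()['ee_pos']).round(4)); viewer.capture('wrist')
E
```

```text
(array([ 0.48306824, -0.25285827,  0.21954781]), array([[ 1.48526425e-01,  9.88905675e-01, -2.33822465e-03],
       [ 9.88908064e-01, -1.48523894e-01,  1.22199252e-03],
       [ 8.61153104e-04, -2.49378739e-03, -9.99996520e-01]])) [ 0.23452656  0.71190297 -5.58537349] 0.031868741619144825
[278 201]
[ 0.4831 -0.2529  0.2195]
[ 0.483  -0.2528  0.2194]
[ 0.4831 -0.2528  0.2195]
[ 0.4832 -0.2529  0.2197]
[ 0.4834 -0.253   0.2199]
[ 0.4836 -0.2531  0.2202]
```

View pics/g1.png

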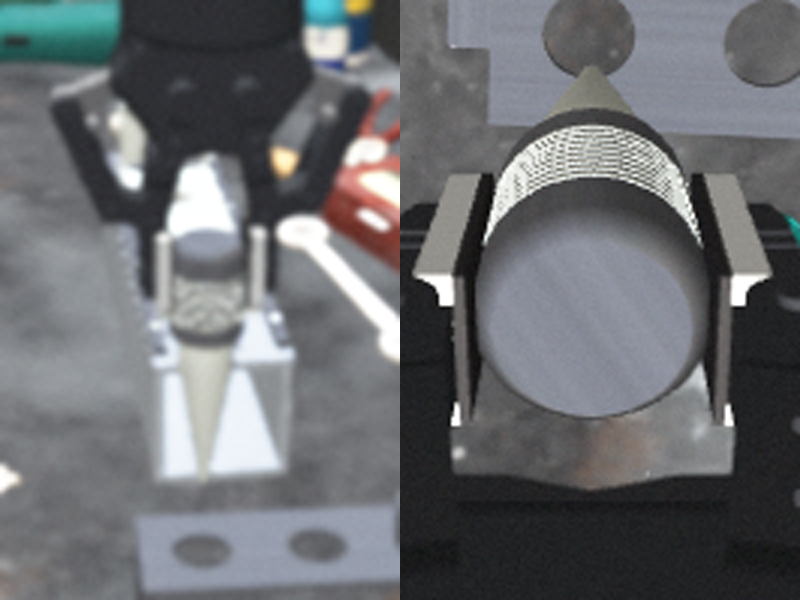

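The grasp is good: the drift hangs straight between the pads. Next I'll measure its offset in the tool frame.

```bash
python3 - <<'E'
from h import *
L=load('wrist'); C=cloud(L); p,r=tool()
T=(C-p)@r
m=np.zeros((420,560),bool); m[200:350,225:325]=1
t=T[...,2]; mm=m&(L['d']>0)&(t<-.02)&(t>-.06)
P=T[mm]; h=np.histogram(P[:,2],20); print(h[0],h[1].round(3))
zt=np.median(P[:,2]); 
P=P[abs(P[:,2]-zt)<.003]; c,rad=cv2.minEnclosingCircle((P[:,:2]*1000).astype(np.float32)); print(zt,c,rad,P.mean(0))
# axis check: nose/knurl points
Q=T[m&(L['d']>0)&(t>.02)&(t<.09)]; 
for a,b in((.02,.04),(.04,.06),(.06,.08),(.08,.1)):
    q=Q[(Q[:,2]>a)&(Q[:,2]<b)]; print(a,len(q),q.mean(0).round(4) if len(q) else'', (q[:,1].min()+q[:,1].max())/2 if len(q) else'', q[:,0].max() if len(q) else '')
E
```

```text
[   4    3    3    2    2    3   50   63   76  456  239  101 1622 2307
  771  295  197  202  183  213] [-0.059 -0.057 -0.055 -0.053 -0.051 -0.049 -0.047 -0.046 -0.044 -0.042
 -0.04  -0.038 -0.036 -0.034 -0.032 -0.03  -0.028 -0.026 -0.024 -0.022
 -0.02 ]
-0.03341985026417987 (2.80550217628479, 0.8168879151344299) 21.740076065063477 [ 0.00213175  0.00047376 -0.03327524]
0.02 125 [0.011  0.0003 0.0302] 0.00026541199262626776 0.01241971385203832
0.04 71 [0.008  0.0002 0.0493] -1.392180217298089e-05 0.010341970327856762
0.06 30 [0.0049 0.0004 0.0692] 0.0008192596561092001 0.00645081811272496
0.08 6 [0.0024 0.0014 0.0839] 0.001354045855460527 0.002805823993773283
```

>>> apply_moves(
  plan=[
    [0,0,-1,0,0,0,3.0],
    [2,0.3,0,0,0,0,3.0],
    [3.5,0.5,0,0,0,0,3.0],
    [4.5,0.55,0,0,0,0,3.0],
    [4.5,0.55,0,0,0,0,3.0],
    [4.5,0.55,0,0,0,0,3.0],
    [4.5,0.55,0,0,0,0,3.0],
    [4,0.55,0,0,0,0,3.0],
    [2.25,0.3,0,0,0,0,3.0],
    [1,0.2,0,0,0,0,3.0],
  ],
)

```text
clock: 6.6
ee_pos: [0.5704, 0.0472, 0.2318]
orientation: [0.0, 0.757, 0.654, 0.001]
ft_force: [0.6, -0.2, -4.8]
finger_gap: 0.032
grip_force: 70.7
```

>>> apply_moves(
  plan=[
    [0,0,0,0,0,0,3.0],
    [0,0,0,0,0,0,3.0],
    [0,0,0,0,0,0,3.0],
  ],
)

```text
clock: 6.9
ee_pos: [0.5695, 0.0434, 0.2312]
orientation: [0.0, 0.758, 0.652, -0.0]
ft_force: [-0.6, -0.7, -5.1]
finger_gap: 0.032
grip_force: 70.7
```

```bash
python3 - <<'E'
from h import *
P=[]
for i in range(3): P.append(tool()[0]); cap('wrist')
p=np.mean(P,0); r=tool()[1]; print(p,r.round(4)); print('to go tool cm',(r.T@(np.array([.569,.0449,.23])-p)*100).round(2),state()['ft_force'])
L=load('wrist'); cv2.imwrite('pics/g2.png',cv2.resize(L['p'][100:340,180:380],(500,600),interpolation=2)[:,:,::-1])
E
```

```text
[0.56950708 0.04345337 0.23123355] [[ 1.501e-01  9.887e-01  0.000e+00]
 [ 9.887e-01 -1.501e-01 -2.000e-04]
 [-2.000e-04  0.000e+00 -1.000e+00]]
to go tool cm [ 0.14 -0.07  0.12] [ 0.15611606  0.46380016 -5.3920607 ]
```

View pics/g2.png

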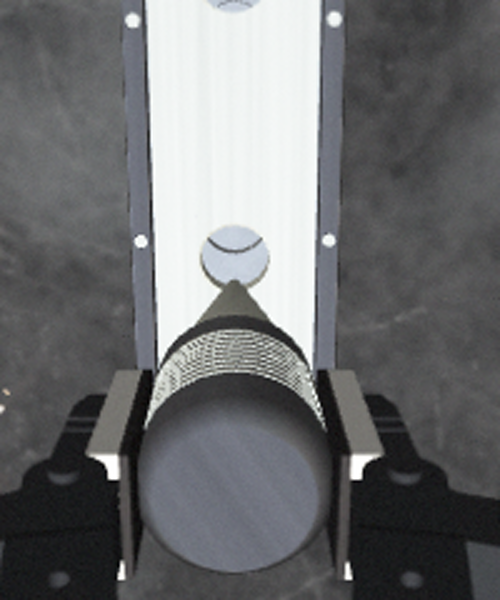

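The nose, at (235,280), is laterally in line with the hole at (235,257). The crescent is on the hole's far (+y) side. Next I'll compare the two in this same picture.

```bash
python3 - <<'E'
from h import *
L=load('wrist'); g=lambda x,y:(180+x/2.5,100+y/2.5)
n=w(L,[g(235,281)],.143)[0]; d=w(L,[g(235,257)],.09)[0]; e=w(L,[g(235,251)],.08)[0]
print(n,d,e); U=np.array([.15,.9887,0]);V=np.array([.9887,-.15,0])
print('nose-dh along',(n-d)@U*1e3,'across',(n-d)@V*1e3,'edge-dh',(e-d)@U*1e3)
E
```

```text
[0.57032794 0.04495486 0.143     ] [0.5695283  0.03903802 0.09      ] [0.56952237 0.03888155 0.08      ]
nose-dh along 5.969925271042057 across -0.09691561778552371 edge-dh -0.15558737243669185
```

>>> apply_moves(
  plan=[
    [0.25,0,1,0,0,0,3.0],
    [0,0,2,0,0,0,3.0],
    [0,0,1.5,0,0,0,3.0],
    [0,0,0.7,0,0,0,3.0],
    [0,0,0.3,0,0,0,3.0],
    [0,0,0.3,0,0,0,3.0],
    [0,0,0,0,0,0,3.0],
  ],
)

```text
clock: 7.75
ee_pos: [0.5704, 0.0472, 0.1733]
orientation: [0.0, 0.758, 0.652, 0.0]
ft_force: [-0.7, 0.6, -4.5]
finger_gap: 0.0321
grip_force: 70.6
```

>>> apply_moves(
  plan=[
    [0,0,0.2,0,0,0,3.0],
    [0,0,0.2,0,0,0,3.0],
    [0,0,0.2,0,0,0,3.0],
    [0,0,0.2,0,0,0,3.0],
    [0,0,0.2,0,0,0,3.0],
  ],
)

```text
clock: 8.25
ee_pos: [0.5701, 0.0471, 0.163]
orientation: [0.0, 0.758, 0.652, -0.0]
ft_force: [-1.0, -0.5, -3.6]
finger_gap: 0.0319
grip_force: 70.6
```

>>> apply_moves(
  plan=[
    [0,0,0.3,0,0,0,3.0],
    [0,0,0.3,0,0,0,3.0],
    [0.05,0,0.2,0,0,0,3.0],
    [0.1,0,0.2,0,0,0,3.0],
    [0.1,0,0,0,0,0,3.0],
    [0.1,0,0,0,0,0,3.0],
    [0,0,0,0,0,0,3.0],
  ],
)

```text
clock: 8.95
ee_pos: [0.5707, 0.0499, 0.153]
orientation: [0.001, 0.758, 0.652, -0.001]
ft_force: [0.4, -5.1, -3.3]
finger_gap: 0.0319
grip_force: 70.8
```

>>> apply_moves(
  plan=[
    [0.08,0,0.15,0,0,0,3.0],
    [0.08,0,0.2,0,0,0,3.0],
    [0.08,0,0.2,0,0,0,3.0],
    [0,0,0.2,0,0,0,3.0],
    [0,0,0.2,0,0,0,3.0],
    [0,0,0,0,0,0,3.0],
  ],
)

```text
clock: 9.55
ee_pos: [0.5712, 0.0526, 0.1435]
orientation: [0.0, 0.758, 0.652, -0.0]
ft_force: [0.4, -4.3, -3.0]
finger_gap: 0.0319
grip_force: 70.9
```

>>> apply_moves(
  plan=[
    [0,0,0.3,0,0,0,3.0],
    [0,0,0.3,0,0,0,3.0],
    [0,0,0.3,0,0,0,3.0],
    [0,0,0.3,0,0,0,3.0],
    [0,0,0,0,0,0,3.0],
  ],
)

```text
clock: 10.05
ee_pos: [0.571, 0.0528, 0.1313]
orientation: [0.0, 0.758, 0.652, -0.0]
ft_force: [-0.1, -4.9, -4.9]
finger_gap: 0.0319
grip_force: 70.8
```

>>> apply_moves(
  plan=[
    [0,0,0.2,0,0,0,3.0],
    [0,0,0.2,0,0,0,3.0],
    [0,0,0.2,0,0,0,3.0],
    [0,0,0.2,0,0,0,3.0],
    [0,0,0,0,0,0,3.0],
  ],
)

```text
clock: 10.55
ee_pos: [0.571, 0.053, 0.1236]
orientation: [0.0, 0.758, 0.652, -0.0]
ft_force: [0.2, -4.0, -2.6]
finger_gap: 0.032
grip_force: 71.1
```

>>> apply_moves(
  plan=[
    [0,0,0.1,0,0,0,3.0],
    [0,0,0.1,0,0,0,3.0],
    [0,0,0.1,0,0,0,3.0],
    [0,0,0.1,0,0,0,3.0],
    [0,0,0,0,0,0,3.0],
  ],
)

```text
clock: 11.05
ee_pos: [0.571, 0.053, 0.1195]
orientation: [0.0, 0.758, 0.652, -0.0]
ft_force: [-0.2, -5.2, -2.8]
finger_gap: 0.0324
grip_force: 71.0
```

>>> apply_moves(
  plan=[
    [0,0,0.1,0,0,0,3.0],
    [0,0,0.1,0,0,0,3.0],
    [0,0,0.1,0,0,0,3.0],
    [0,0,0.1,0,0,0,3.0],
    [0,0,0,0,0,0,3.0],
  ],
)

```text
clock: 11.55
ee_pos: [0.571, 0.053, 0.1155]
orientation: [-0.0, 0.758, 0.652, -0.0]
ft_force: [-0.5, -4.1, -2.6]
finger_gap: 0.0317
grip_force: 71.0
```

>>> apply_moves(
  plan=[
    [0,0,0.1,0,0,0,3.0],
    [0,0,0.1,0,0,0,3.0],
    [0,0,0.1,0,0,0,3.0],
    [0,0,0,0,0,0,3.0],
  ],
)

```text
clock: 11.95
ee_pos: [0.571, 0.053, 0.1124]
orientation: [-0.0, 0.758, 0.652, -0.0]
ft_force: [0.3, -4.8, -3.0]
finger_gap: 0.0322
grip_force: 71.0
```

>>> apply_moves(
  plan=[
    [0,0,0.1,0,0,0,3.0],
    [0,0,0.1,0,0,0,3.0],
    [0,0,0.1,0,0,0,3.0],
    [0,0,0,0,0,0,3.0],
  ],
)

```text
clock: 12.35
ee_pos: [0.571, 0.053, 0.1095]
orientation: [0.0, 0.758, 0.652, -0.0]
ft_force: [-0.0, -5.7, -2.3]
finger_gap: 0.0318
grip_force: 71.0
```

>>> apply_moves(
  plan=[
    [0,0,0.1,0,0,0,3.0],
    [0,0,0.1,0,0,0,3.0],
    [0,0,0.1,0,0,0,3.0],
    [0,0,0.1,0,0,0,3.0],
    [0,0,0,0,0,0,3.0],
  ],
)

```text
clock: 12.85
ee_pos: [0.571, 0.0529, 0.1055]
orientation: [0.0, 0.758, 0.653, -0.0]
ft_force: [-0.9, -6.0, -1.5]
finger_gap: 0.032
grip_force: 71.0
```

>>> apply_moves(
  plan=[
    [0,0,0.1,0,0,0,3.0],
    [0,0,0.1,0,0,0,3.0],
    [0,0,0.1,0,0,0,3.0],
    [0,0,0,0,0,0,3.0],
  ],
)

```text
clock: 13.25
ee_pos: [0.571, 0.0528, 0.1032]
orientation: [0.0, 0.758, 0.652, -0.0]
ft_force: [-2.7, -5.9, 3.2]
finger_gap: 0.032
grip_force: 71.5
```

>>> apply_moves(
  plan=[
    [0,0,0.05,0,0,0,3.0],
    [0,0,0.05,0,0,0,3.0],
    [0,0,0,0,0,0,3.0],
  ],
)

```text
clock: 13.55
ee_pos: [0.571, 0.0528, 0.1031]
orientation: [0.0, 0.758, 0.652, 0.0]
ft_force: [-5.9, -5.9, 10.1]
finger_gap: 0.0319
grip_force: 72.4
```

```bash
python3 - <<'E'
from h import *
p,d,c=cap('wrist');s=state();print(s['ee_pos'],s['ft_force'],s['moment'])
L=load('wrist'); C=cloud(L); z=C[...,2]
b=z[215:330,225:325]; m=(b>.11)&(b<.16); print(np.histogram(b[m],15))
x=z[60:160,270:285]; print('slide z',np.median(x), w(L,[(279,100)]))
q,_,_=cap('side')
cv2.imwrite('pics/s2.png',np.hstack([cv2.resize(q[140:260,235:315],(400,600),interpolation=2),cv2.resize(p[60:330,190:370],(400,600))])[:,:,::-1])
E
```

```text
[0.57103511 0.05277398 0.10315999] [-4.10347999 -6.11470597 10.56815885] [-1.43157395  1.18711257  0.02191881]
(array([ 246,  263,  315,  316,  314,  333,  635, 3298, 1222,  578,  181,
         93,    7,    3,    7]), array([0.11000913, 0.11333396, 0.11665878, 0.11998361, 0.12330843,
       0.12663326, 0.12995809, 0.13328291, 0.13660774, 0.13993257,
       0.14325739, 0.14658222, 0.14990704, 0.15323187, 0.1565567 ,
       0.15988152]))
slide z 0.09114923362177345 [[0.58558168 0.13109441 0.0919925 ]]
```

View pics/s2.png

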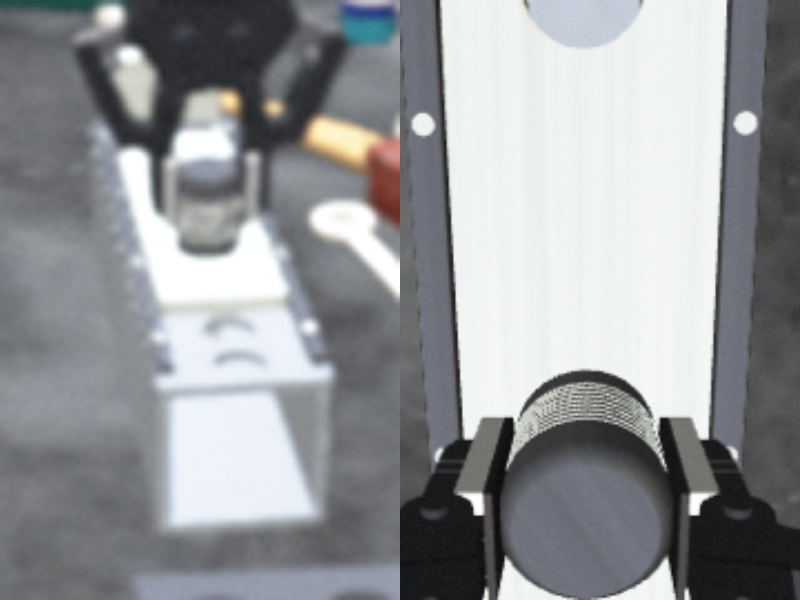

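The shoulder sits on the slide: the head top is at z≈0.135, the slide top reads about 0.091, and pushing harder no longer moves it. I'll relax, release and go back for the screw.

>>> apply_moves(
  plan=[
    [-0.05,-0.05,-0.05,0,0,0,3.0],
    [0,0,0,0,0,0,4.5],
    [0,0,0,0,0,0,6.5],
    [0,0,0,0,0,0,6.5],
    [0,0,0,0,0,0,6.5],
    [0,0,-1,0,0,0,6.5],
    [0,0,-3,0,0,0,6.5],
    [0,0,-4,0,0,0,6.5],
    [0,0,-4,0,0,0,6.5],
    [0,0,-3,0,0,0,6.5],
  ],
)

```text
clock: 14.65
ee_pos: [0.5711, 0.0528, 0.2556]
orientation: [0.001, 0.758, 0.653, 0.001]
ft_force: [0.4, -0.7, 0.0]
finger_gap: 0.0652
grip_force: 0.0
```

```bash
python3 - <<'E'
from h import *
p,d,c=cap('wrist');p0,r=tool();print(p0,r.round(3),state()['ft_force'])
L=load('wrist');C=cloud(L);z=C[...,2]
m=((z>.13)&(z<.14)).astype(np.uint8); n,lab,st,ce=cv2.connectedComponentsWithStats(m)
for i in range(1,n):
    if st[i,4]>200:
        P=C[lab==i]; A=np.c_[P[:,:2]-P[:,:2].mean(0),np.ones(len(P))]; k=np.linalg.lstsq(A,P[:,2],rcond=None)[0]
        print(st[i],P.mean(0).round(4),'tilt',k[:2].round(3),k[2].round(4))
cv2.imwrite('pics/w3.png',cv2.resize(p[0:300,180:380],(400,600))[:,:,::-1])
t=np.array([.5910,-.2747,.25]); print('to screw',(r.T@(t-p0)*100).round(2))
E
```

```text
[0.57313472 0.05303581 0.26042354] [[ 0.148  0.989  0.009]
 [ 0.989 -0.148  0.001]
 [ 0.003  0.009 -1.   ]] [2.01523893 0.69655405 4.22197397]
[ 233    0   79   18 1352] [0.5931 0.2058 0.1359] tilt [0.025 0.155] 0.1359
[ 254  185   39   37 1111] [0.5712 0.0537 0.1355] tilt [-0.007 -0.034] 0.1355
to screw [-32.15   6.62   1.02]
```

View pics/w3.png

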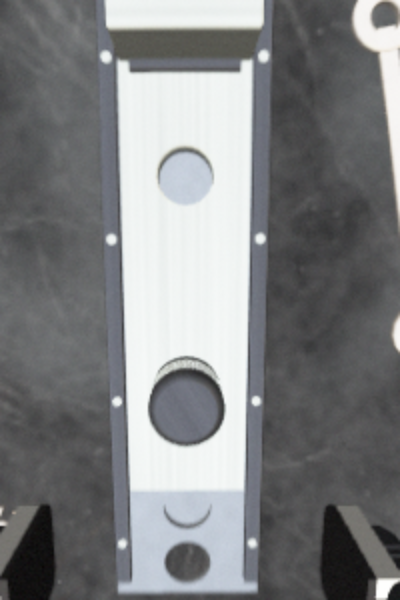

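The drift stands upright and seated at (187,407) in the crop. The screw hole at (186,177) is clear of any crescent.

```bash
python3 - <<'E'
from h import *
L=load('wrist'); print(w(L,[(180+186/2,177/2)],.09))
# refine by circle fit
g=cv2.cvtColor(L['p'],cv2.COLOR_RGB2GRAY)[70:107,252:295]; t,_=cv2.threshold(g,0,255,cv2.THRESH_OTSU); m=(g<t).astype(np.uint8); n,lab,st,ce=cv2.connectedComponentsWithStats(m)
for i in range(1,n):
    if st[i,4]>100: print(st[i],ce[i]+[252,70], w(L,[ce[i]+[252,70]],.09))
print(tool()[0])
E
```

```text
[[0.58610696 0.15225931 0.09      ]]
[  6   3  29  29 655] [272.14198473  87.00152672] [[0.58550826 0.15370393 0.09      ]]
[0.57313472 0.05303581 0.26042354]
```

>>> apply_moves(
  plan=[
    [-2,0.4,0,0,0,0,6.5],
    [-3.5,0.8,0,0,0,0,6.5],
    [-4.5,0.9,0,0,0,0,6.5],
    [-4.5,0.9,0,0,0,0,6.5],
    [-4.5,0.9,0,0,0,0,6.5],
    [-4.5,0.9,0,0,0,0,6.5],
    [-4.5,0.9,0,0,0,0,6.5],
    [-3,0.6,0,0,0,0,6.5],
    [-1.1,0.3,0,0,0,0,6.5],
    [0,0,0,0,0,0,6.5],
  ],
)

```text
clock: 15.7
ee_pos: [0.588, -0.2758, 0.252]
orientation: [-0.0, 0.758, 0.652, 0.0]
ft_force: [-0.9, 0.7, 0.4]
finger_gap: 0.0651
grip_force: 0.0
```

>>> apply_moves(
  plan=[
    [0,0,3,0,0,0,6.5],
    [0,0,3,0,0,0,6.5],
    [0,0,0,0,0,0,6.5],
    [0,0,0,0,0,0,6.5],
  ],
)

```text
clock: 16.1
ee_pos: [0.5879, -0.273, 0.1925]
orientation: [-0.001, 0.757, 0.653, -0.0]
ft_force: [0.4, -0.1, 0.3]
finger_gap: 0.0648
grip_force: 0.0
```

```bash
python3 - <<'E'
from h import *
cap('wrist');p0,r=tool();print(p0,r.round(3))
L=load('wrist');C=cloud(L);z=C[...,2]
m=((z>.108)&(z<.121)&(abs(C[...,0]-.591)<.03)&(abs(C[...,1]+.2747)<.03)).astype(np.uint8)
P=C[m>0]; print(len(P),P.mean(0), cv2.minEnclosingCircle((P[:,:2]*1000).astype(np.float32)))
c=np.array(cv2.minEnclosingCircle((P[:,:2]*1000).astype(np.float32))[0])/1000
print('to go',(r.T@(np.r_[c,.096]-p0)*100).round(2))
E
```

```text
[ 0.58870681 -0.27363274  0.19361152] [[ 0.147  0.989  0.001]
 [ 0.989 -0.147 -0.   ]
 [-0.     0.001 -1.   ]]
1758 [ 0.5914172  -0.27385665  0.1151059 ] ((591.177001953125, -275.147216796875), 18.09490966796875)
to go [-0.11  0.26  9.76]
```

>>> apply_moves(
  plan=[
    [-0.1,0.2,2,0,0,0,6.5],
    [0,0,3.5,0,0,0,6.5],
    [0,0,2.5,0,0,0,6.5],
    [0,0,1.2,0,0,0,6.5],
    [0,0,0.5,0,0,0,6.5],
    [0,0,0,0,0,0,6.5],
  ],
)

```text
clock: 16.75
ee_pos: [0.5906, -0.276, 0.0961]
orientation: [0.001, 0.758, 0.653, 0.0]
ft_force: [-0.2, 0.3, 0.1]
finger_gap: 0.065
grip_force: 0.0
```

>>> apply_moves(
  plan=[
    [0,0,0,0,0,0,3.2],
    [0,0,0,0,0,0,3.2],
    [0,0,0,0,0,0,3.2],
    [0,0,0,0,0,0,3.2],
    [0,0,0,0,0,0,3.2],
  ],
  grip_force=60,
)

```text
clock: 17.25
ee_pos: [0.591, -0.2764, 0.0971]
orientation: [0.001, 0.758, 0.652, 0.001]
ft_force: [-1.5, 0.9, 5.8]
finger_gap: 0.0331
grip_force: 59.4
```

>>> apply_moves(
  plan=[
    [0,0,-1,0,0,0,3.2],
    [0,0,-3,0,0,0,3.2],
    [0,0,-4,0,0,0,3.2],
    [0,0,-3,0,0,0,3.2],
    [0,0,-1,0,0,0,3.2],
    [0,0,0,0,0,0,3.2],
    [0,0,0,0,0,0,3.2],
  ],
)

```text
clock: 17.95
ee_pos: [0.5891, -0.2756, 0.2136]
orientation: [-0.001, 0.758, 0.652, -0.0]
ft_force: [1.6, 0.8, -3.3]
finger_gap: 0.0335
grip_force: 62.2
```

```bash
python3 - <<'E'
from h import *
p0,r=tool();cap('wrist');print(p0,state()['ft_force'],state()['finger_gap'])
L=load('wrist'); C=cloud(L); T=(C-p0)@r; t=T[...,2]
m=np.zeros((420,560),bool); m[200:350,220:330]=1
P=T[m&(L['d']>0)&(t<.005)&(t>-.04)]; h=np.histogram(P[:,2],18); print(h[0],h[1].round(3))
zt=h[1][h[0].argmax()]+.001; P=P[abs(P[:,2]-zt)<.003]; P=P[abs(P[:,1])<.015]; A=np.c_[P[:,:2],np.ones(len(P))]
print(zt,np.median(P,0),P[:,0].min(),P[:,0].max(),'tilt',np.linalg.lstsq(A,P[:,2],rcond=None)[0])
E
```

```text
[ 0.58913044 -0.27557436  0.21359195] [ 0.4727611  -0.68772015 -2.63506571] 0.033633452426654685
[ 561  165  169  159  153  157  151  150 3573  960  235  204  193  149
  125   99   96   99] [-0.04  -0.037 -0.035 -0.033 -0.03  -0.028 -0.025 -0.023 -0.02  -0.018
 -0.015 -0.013 -0.01  -0.008 -0.005 -0.003 -0.     0.002  0.005]
-0.019016411039764067 [ 3.07683988e-03 -6.55157791e-05 -1.81941824e-02] -0.016108249592614112 0.01930889453604518 tilt [ 0.01266324  0.00297773 -0.0181878 ]
```

>>> apply_moves(
  plan=[
    [2.4,-0.4,0,0,0,0,3.2],
    [4.5,-0.7,0,0,0,0,3.2],
    [4.5,-0.7,0,0,0,0,3.2],
    [4.5,-0.7,0,0,0,0,3.2],
    [4.5,-0.7,0,0,0,0,3.2],
    [4.5,-0.7,0,0,0,0,3.2],
    [4.5,-0.7,0,0,0,0,3.2],
    [4.5,-0.7,0,0,0,0,3.2],
    [4,-0.7,0,0,0,0,3.2],
    [3,-0.5,0,0,0,0,3.2],
  ],
)

```text
clock: 19.0
ee_pos: [0.5847, 0.1406, 0.2128]
orientation: [-0.001, 0.757, 0.653, -0.001]
ft_force: [-0.0, -0.8, -1.3]
finger_gap: 0.0335
grip_force: 62.2
```

>>> apply_moves(
  plan=[
    [1.5,-0.2,0,0,0,0,3.2],
    [0,0,1,0,0,0,3.2],
    [0,0,2,0,0,0,3.2],
    [0,0,1,0,0,0,3.2],
    [0,0,0,0,0,0,3.2],
    [0,0,0,0,0,0,3.2],
    [0,0,0,0,0,0,3.2],
  ],
)

```text
clock: 19.7
ee_pos: [0.5871, 0.1529, 0.1758]
orientation: [0.0, 0.758, 0.652, 0.0]
ft_force: [0.2, -0.7, -4.1]
finger_gap: 0.0332
grip_force: 62.1
```

```bash
python3 - <<'E'
from h import *
p0,r=tool();cap('wrist');print(p0,r.round(4),state()['ft_force'])
print('to go',(r.T@(np.array([.585,.1538,.135])-p0)*100).round(2))
E
```

```text
[0.58713598 0.15286263 0.17582875] [[ 1.493e-01  9.888e-01  1.000e-03]
 [ 9.888e-01 -1.493e-01  2.000e-04]
 [ 3.000e-04  1.000e-03 -1.000e+00]] [ 0.55729038  0.60862739 -3.31250182]
to go [ 0.06 -0.23  4.08]
```

>>> apply_moves(
  plan=[
    [0.05,-0.2,1.5,0,0,0,3.2],
    [0,0,1.5,0,0,0,3.2],
    [0,0,0.6,0,0,0,3.2],
    [0,0,0.3,0,0,0,3.2],
    [0,0,0.1,0,0,0,3.2],
    [0,0,0.1,0,0,0,3.2],
    [0,0,0.1,0,0,0,3.2],
    [0,0,0,0,0,0,3.2],
  ],
)

```text
clock: 20.55
ee_pos: [0.5849, 0.1542, 0.1334]
orientation: [0.0, 0.758, 0.653, 0.0]
ft_force: [-0.1, -0.0, -3.0]
finger_gap: 0.0334
grip_force: 62.1
```

>>> apply_moves(
  plan=[
    [0,0,0.1,0,0,0,3.2],
    [0,0,0.1,0,0,0,3.2],
    [0,0,0.1,0,0,0,3.2],
    [0,0,0,0,0,0,3.2],
  ],
)

```text
clock: 20.95
ee_pos: [0.5845, 0.1541, 0.1299]
orientation: [-0.0, 0.758, 0.653, -0.0]
ft_force: [0.4, 0.3, -3.3]
finger_gap: 0.0335
grip_force: 62.1
```

>>> apply_moves(
  plan=[
    [0,0,0.1,0,0,0,3.2],
    [0,0,0.1,0,0,0,3.2],
    [0,0,0.1,0,0,0,3.2],
    [0,0,0,0,0,0,3.2],
  ],
)

```text
clock: 21.35
ee_pos: [0.5849, 0.1539, 0.1272]
orientation: [0.0, 0.758, 0.652, 0.0]
ft_force: [1.0, -0.9, -1.0]
finger_gap: 0.0333
grip_force: 62.3
```

>>> apply_moves(
  plan=[
    [0,0,0.1,0,0,0,3.2],
    [0,0,0.1,0,0,0,3.2],
    [0,0,0,0,0,0,3.2],
  ],
)

```text
clock: 21.65
ee_pos: [0.585, 0.1537, 0.125]
orientation: [0.001, 0.758, 0.652, -0.0]
ft_force: [2.0, -1.9, -1.2]
finger_gap: 0.0335
grip_force: 62.3
```

>>> apply_moves(
  plan=[
    [-0.03,0.04,0.1,0,0,0,3.2],
    [0,0,0.1,0,0,0,3.2],
    [0,0,0.1,0,0,0,3.2],
    [0,0,0,0,0,0,3.2],
  ],
)

```text
clock: 22.05
ee_pos: [0.585, 0.1536, 0.1219]
orientation: [0.0, 0.758, 0.652, -0.0]
ft_force: [1.9, -2.9, -2.1]
finger_gap: 0.0332
grip_force: 62.2
```

>>> apply_moves(
  plan=[
    [-0.04,0.03,0.1,0,0,0,3.2],
    [0,0,0.1,0,0,0,3.2],
    [0,0,0.1,0,0,0,3.2],
    [0,0,0,0,0,0,3.2],
  ],
)

```text
clock: 22.45
ee_pos: [0.5852, 0.1534, 0.1189]
orientation: [-0.0, 0.758, 0.653, -0.0]
ft_force: [1.5, -1.6, -2.2]
finger_gap: 0.0332
grip_force: 62.3
```

>>> apply_moves(
  plan=[
    [-0.02,0.02,0.1,0,0,0,3.2],
    [0,0,0.1,0,0,0,3.2],
    [0,0,0.1,0,0,0,3.2],
    [0,0,0,0,0,0,3.2],
  ],
)

```text
clock: 22.85
ee_pos: [0.5852, 0.1532, 0.1158]
orientation: [-0.0, 0.758, 0.653, -0.0]
ft_force: [0.0, -1.7, -2.7]
finger_gap: 0.0333
grip_force: 62.2
```

>>> apply_moves(
  plan=[
    [-0.02,0,0.15,0,0,0,3.2],
    [0,0,0.15,0,0,0,3.2],
    [0,0,0.15,0,0,0,3.2],
    [0,0,0.15,0,0,0,3.2],
    [0,0,0,0,0,0,3.2],
  ],
)

```text
clock: 23.35
ee_pos: [0.5852, 0.153, 0.1098]
orientation: [-0.0, 0.758, 0.653, -0.0]
ft_force: [0.5, -0.7, -2.3]
finger_gap: 0.0334
grip_force: 62.2
```

>>> apply_moves(
  plan=[
    [0,0,0.2,0,0,0,3.2],
    [0,0,0.2,0,0,0,3.2],
    [0,0,0.2,0,0,0,3.2],
    [0,0,0.2,0,0,0,3.2],
    [0,0,0.2,0,0,0,3.2],
    [0,0,0,0,0,0,3.2],
  ],
)

```text
clock: 23.95
ee_pos: [0.5853, 0.1529, 0.0997]
orientation: [-0.0, 0.758, 0.652, -0.0]
ft_force: [0.2, -1.0, -4.2]
finger_gap: 0.0334
grip_force: 62.2
```

>>> apply_moves(
  plan=[
    [0,0,0.1,0,0,0,3.2],
    [0,0,0.1,0,0,0,3.2],
    [0,0,0.1,0,0,0,3.2],
    [0,0,0,0,0,0,3.2],
  ],
)

```text
clock: 24.35
ee_pos: [0.5854, 0.1529, 0.0972]
orientation: [0.0, 0.758, 0.653, 0.0]
ft_force: [-0.2, -1.1, -0.1]
finger_gap: 0.0335
grip_force: 62.4
```

Contact is starting at TCP z≈0.097, the height at which I gripped it in the rack. One small push, then release and inspect.

>>> apply_moves(
  plan=[
    [0,0,0.08,0,0,0,3.2],
    [0,0,0.04,0,0,0,3.2],
    [0,0,0,0,0,0,3.2],
  ],
)

```text
clock: 24.65
ee_pos: [0.5854, 0.1529, 0.0971]
orientation: [0.0, 0.758, 0.653, 0.0]
ft_force: [-4.0, -3.1, 8.0]
finger_gap: 0.0333
grip_force: 63.3
```

>>> apply_moves(
  plan=[
    [0,0,-0.05,0,0,0,4.5],
    [0,0,0,0,0,0,6.5],
    [0,0,0,0,0,0,6.5],
    [0,0,0,0,0,0,6.5],
    [0,0,-1,0,0,0,6.5],
    [0,0,-3,0,0,0,6.5],
    [-2,0,-4,0,0,0,6.5],
    [-3,0,-4,0,0,0,6.5],
    [0,0,-1,0,0,0,6.5],
    [0,0,0,0,0,0,6.5],
  ],
)

```text
clock: 25.65
ee_pos: [0.5796, 0.1034, 0.2294]
orientation: [0.001, 0.758, 0.652, 0.002]
ft_force: [-0.6, 0.9, -0.3]
finger_gap: 0.0651
grip_force: 0.0
```

```bash
python3 - <<'E'
from h import *
for n in('wrist','top','side'):
    cap(n); L=load(n);C=cloud(L);z=C[...,2]
    for nm,lo,hi,c in(('drift',.128,.145,(.571,.053)),('screw',.100,.125,(.5855,.153)),('slide',.08,.1,(.578,.103))):
        m=(z>lo)&(z<hi)&(np.hypot(C[...,0]-c[0],C[...,1]-c[1])<(.014 if nm!='slide' else .02)); P=C[m]
        if len(P)<8: print(n,nm,len(P)); continue
        A=np.c_[P[:,:2]-P[:,:2].mean(0),np.ones(len(P))];k=np.linalg.lstsq(A,P[:,2],rcond=None)[0]
        print(n,nm,len(P),P.mean(0).round(4),'med z',np.median(P[:,2]).round(4),'tilt',k[:2].round(3))
print(state()['ft_force'])
E
```

```text
wrist drift 803 [0.5711 0.0535 0.1363] med z 0.1363 tilt [ 0.003 -0.018]
wrist screw 926 [0.5855 0.1532 0.1155] med z 0.1155 tilt [0.002 0.004]
wrist slide 1393 [0.578  0.1032 0.0913] med z 0.0913 tilt [0.003 0.001]
top drift 112 [0.5706 0.0524 0.1353] med z 0.1354 tilt [-0.062 -0.039]
top screw 0
top slide 213 [0.5779 0.103  0.0903] med z 0.0902 tilt [-0.003 -0.011]
side drift 43 [0.5709 0.0511 0.134 ] med z 0.1341 tilt [0.026 0.024]
side screw 36 [0.5841 0.152  0.1131] med z 0.1136 tilt [0.133 0.06 ]
side slide 19 [0.5647 0.1063 0.0893] med z 0.0894 tilt [-0.048  0.067]
[ 0.58777005 -0.87585712 -0.10266802]
```

The head tops stand 45.0 mm (drift) and 24.2 mm (screw) above the slide and are flat, so both are seated.

```bash
python3 -c "
from plant import ticket; print(ticket.job_done())"
```

```text
the job is handed in; nothing more can be done
None
```

The job is handed in at about 26 s: the drift stands with its shoulder on the slide and the holes in line, the cap screw is fully home, peak push was about 16 N, and I never moved the spanner, tape measure or calliper.

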